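# Register a beech block in the drilling jig

### The job

Load the pale block into the drilling jig: take it out of the cardboard box, set it down to change your grip (the box only lets you hold it by its long sides, the jig's trough only by its ends), then lower it flat into the trough without dropping it, and push it fully home against the orange end stop and flush along the orange side fence, and let go. Beech dents easily, so handle it gently: press it against the jig with no more than 40 N. Leave the dark block in the box and the disc, scissors and glue bottle as they are.

Things in the scene. Friction and masses are not known exactly. Their poses are not given: they have to be found in the camera images.
- pale_block: pale beech block, 64 x 44 x 24 mm, about 50 g, lying on a 64 x 44 face. Origin: centre of its underside; x along its 64 mm length, y along its 44 mm width, z up. The two ends (and the two sides) are alike, so a half turn makes no difference.
- dark_block: dark walnut block of the same size (64 x 44 x 24 mm), in the same box beside the pale one (either may be on the left); to be left there. Origin: centre of its underside; x along its length.
- kit_box: open cardboard box, fixed; inside 72 mm (x) by 180 mm (y), walls 4 mm thick, 32 mm high over all, floor 4 mm thick. The blocks lie in it side by side along y, their length along x: about 4 mm free beyond their ends, at least 25 mm beside their long sides. Its lid lies open, flat on the table, 3 mm thick, from x = -42 to -120 mm. Origin: centre of the box's underside.
- jig: drilling jig, fixed: a trough closed at both ends, inside x = -90 to +75 mm, y = -26 to +26 mm. Bed 10 mm above the table; walls 12 mm thick, 36 mm above the bed; base plate 10 mm wider all round. The +x end wall is the orange end stop, the +y side wall the orange side fence; the other two are plywood, the base grey. Origin: on the table under the centre line; x points to the end stop, z up.
- jig_corner (a point): the inside corner of the jig at bed level where the faces of the orange end stop and the orange side fence meet; axes as the jig's. With the block fully home its centre lies at x = -32 mm, y = -22 mm, z = 0 from here.
- disc: loose round plywood disc with a pattern of dark dots, 90 mm across, 5 mm thick, flat on the table. Origin: centre of its underside.
- scissors: loose scissors with orange handles, 150 mm long, 80 mm wide, 8 mm high, flat on the table. Origin: near the pivot, on the table; x towards the blade tips.
- glue: white glue bottle with an orange cap, loose, standing upright, 38 mm across, 95 mm high. Origin: centre of its underside.
Not all that is in view belongs to the job. There is more than one size of the pale_block; the job needs the larger. Of the things that look like the jig, the larger one is meant.

How it is judged:
At the end, for the whole second after the job is handed in: The pale block lies flat on the jig's bed, released and at rest, its end within 2 mm of the orange end stop and its long side within 2 mm of the orange side fence, square to them within 0.04 rad (2.3 degrees) (x of pale_block in the frame of jig_corner between -0.034 and -0.0295 m and y of pale_block in the frame of jig_corner between -0.024 and -0.0195 m and z of pale_block in the frame of jig_corner between -0.002 and 0.002 m and angle between the x axis of pale_block and the x axis of jig, either way round below 0.04 rad and angle between pale_block's own z axis and vertical below 0.05 rad and linear speed of pale_block below 0.01 m/s and contact force between the fingers and pale_block below 0.1 N); the robot touches nothing.
It fails at once if the pale block is pressed against the jig with more than 40 N (contact force between pale_block and jig above 40 N).
It fails at once if the pale block drops (faster than 0.4 m/s) within the trough (x of pale_block in the frame of jig_corner between -0.165 and 0 m and y of pale_block in the frame of jig_corner between -0.052 and 0 m and z of pale_block in the frame of jig_corner below 0.03 m and linear speed of pale_block above 0.4 m/s).
It fails at once if the dark block is moved by more than 15 mm (distance of dark_block from where it was at the start of the episode above 0.015 m).
It fails at once if the disc or the scissors are moved by more than 20 mm (distance of any of disc, scissors from where it was at the start of the episode above 0.02 m).
It fails at once if the glue bottle is moved by more than 20 mm or tipped (distance of glue from where it was at the start of the episode above 0.02 m or angle between glue's own z axis and vertical above 0.3 rad).
It also fails if it takes over 72 s, if anything falls off the work surface, if the arm or the gripper's body presses on something with over 40 N, if the wrist force passes 120 N, or if a joint passes its speed limit or range.

### The arm

A 6-joint arm with a two-finger parallel gripper is mounted at the origin on the work surface. World frame = base frame: x ahead of the robot, y to its left, z up, the work surface at z = 0. Lengths are in m, angles in rad, forces in N, time in s.
With the tool pointing down it reaches from about 0.4 to 0.825 m from the base axis. Payload 7 kg.
Tool frame: the origin (TCP) lies at the very end of the fingers, on their centre line; the grasp point (between the pads) lies 19 mm behind it; x points along the fingers, y is the direction in which the jaws open and shut, and the axes are right-handed (so a half turn about x gives the same grasp; the last joint's range is limited). The gripper opens to 88 mm and grips with 3 to 60 N. Pads are 19 mm wide; open, the fingers measure 130 mm over their backs; the gripper's body (78 mm by 193 mm) begins 47 mm behind the grasp point.
Start: joints at [-0.854, 0.359, 0.012, 0, -1.224, -0.288], TCP at [0.281, -0.614, 0.227] pointing down, gripper open.
Joint ranges: [-3.07, 3.07], [-1.43, 2.12], [-1.02, 1.25], [-3.03, 1.67], [-3.05, -0], [-3.03, 3.03]. Speed limits (rad/s): [2.39, 2.39, 3.01, 3.14, 3.14, 3.14].

### API

Orientations are given as [roll, pitch, yaw] about the fixed x, y, z axes, in that order (R = Rz(yaw) Ry(pitch) Rx(roll)).
In Python, from station import arm gives the robot as it stands.
- The arm moves only by the shell command python3 -m inch 'ROWS' [OPENING] [FORCE]. ROWS is text: rows parted by semicolons, each of 6 numbers parted by spaces: the shift along the world's x, y, z in units of 30 mm (1.0 is 30 mm), then the turn, a rotation vector about the world's x, y, z in units of 5 degrees (1.0 is 5 degrees). In form: dx dy dz wx wy wz; .... A call has 1 to 12 rows; each row shifts and turns the commanded pose from where the row before left it; what a row does not reach is not made up. A row lasts 1/8 s, in which the tool goes at most 62.5 mm and 10.7 degrees, less where a joint would pass 70% of its speed; a pose out of reach is approached as far as the arm can. A call is refused whole if a number of a shift passes 1 or a number of a turn 1, either way. A call with a gripper value outside its range is refused whole. OPENING is the opening, from 0 (shut) to 1 (fully open), set as the call begins (- or left out, the last holds). The fingers move at their own pace and stop on an object; FORCE is the grip in N (left out, the last holds). Time passes only in rows, so rows that do not move let the fingers close. It gives the time, the measured TCP pose, the force and the opening at its end, in the units of the state.
- arm.get_state(): the state, without advancing time (a new reading comes with each control period).
- arm.grab_frame(name): name is "side" or "top"; returns a dict with "frame" (420x560x3 uint8, red, green, blue), "range_z" (420x560 float32, m along the optical axis (not along the pixel's ray), 0 where there is no reading), "mtx" (3x3 intrinsics, pixels), "dist_coeffs" ([k1, k2, p1, p2, k3] as OpenCV has them; the pictures are not rectified), "pose" (4x4, takes a point from camera to world coordinates). Camera axes: x right, y up, looking along -z (the intrinsics and any distortion apply to the point x, -y, -z); pixel columns grow to the right and rows downward; lengths in m; the calibration is good to about 2 mm. A picture is of the moment at which its call begins.
- arm.job_done(): hands the job in, once; it reports no verdict.
Trained networks look in a picture, given as the dict that the camera call returned (one of the last four; its "shot" number tells which), for a name from the list of things; names that differ only in an ending like _2 or _b are one class to them, and where a whole thing is asked for, a point or a joint stands for the part that bears it (a point fixed in the world has none). Each returns a list of dicts, best first, with "confidence" (0 to 1); they miss things now and then, are a little off and sometimes report something else, mostly with a low value. They report only what shows in the picture. A call takes as long as a camera call. They do not tell look-alikes from the thing itself.
- arm.search_frame(picture, target): "extent" ([centre column, centre row, width, height] as shares, 0 to 1, of the picture: columns of its width, rows of its height, round what is visible of it).
- arm.masks_of(picture, target): "mask" (420x560 bool, what is visible of it) and "extent" ([centre column, centre row, width, height] as shares, 0 to 1, of the picture: columns of its width, rows of its height, round what is visible of it).
- arm.place_of(picture, target): "position" ([column, row] as shares, 0 to 1, of the picture: columns of its width, rows of its height: a listed point, or the origin of a listed thing).
The state is a dict: "t": time; "q": joint angles; "qd": joint speeds; "joint_efforts": joint torques, N m; "eef_pos": TCP position; "ee_rot": TCP orientation; "force": force on the tool from outside, world axes, zero at the start; "moment": the same for the moment, N m; "width": finger opening in m.
Only numpy, scipy, OpenCV 4.12 (cv2) and the standard library are available. Lean on these libraries where they do the work, as an engineer would, in place of code of your own. Each camera call takes 0.05 s, during which the arm holds its last target. There are 200 camera calls.

## Working session

There is one attempt and no reset: what is moved stays moved. The work goes in short steps, Python scripts to look and compute and a shell command to move; the robot and the scene stay as the last step left them, time stands still between calls to the robot, and variables do not carry over. Pictures are saved under pics/ and viewed, about 8 in all and at most 12, crops included, and the job is handed in when it is done.

```bash
ls; mkdir -p pics
python3 - <<'E'
from station import arm
import cv2,numpy as np
print(arm.get_state())
for n in("top","side"):
    f=arm.grab_frame(n); cv2.imwrite(f"pics/{n}0.png",f["frame"][:,:,::-1]); np.savez(f"{n}0.npz",**{k:f[k] for k in("frame","range_z","mtx","dist_coeffs","pose")})
    for t in("pale_block","dark_block","kit_box","jig","jig_corner","glue","disc","scissors"):
        try:
            print(n,t,[(np.round(d["position"]*np.array([560,420])).tolist(),round(d["confidence"],2)) for d in arm.place_of(f,t)])
        except Exception as e: print(t,e)
E
```

```text
pics
{'t': 0.0, 'q': array([-8.53902610e-01,  3.59359039e-01,  1.10363255e-02, -3.54973183e-04,
       -1.22408787e+00, -2.88090991e-01]), 'qd': array([-0.00141022,  0.00154078, -0.00110406,  0.00196668, -0.00156899,
       -0.00061032]), 'joint_efforts': array([ 2.41201858e-03, -5.82713914e+01,  2.93052810e+01,  6.99740499e+00,
        6.75927935e-03, -1.61017288e-04]), 'eef_pos': array([ 0.2804138 , -0.61344824,  0.22563002]), 'ee_rot': array([1.65506666, 1.56914793, 2.08374849]), 'force': array([0.61794539, 0.19889577, 0.05519105]), 'moment': array([0.01131632, 0.0279421 , 0.0076594 ]), 'width': 0.08767070053945557}
top pale_block [([137.0, 181.0], 0.84), ([155.0, 225.0], 0.68)]
top dark_block [([184.0, 226.0], 0.69), ([233.0, 134.0], 0.27)]
top kit_box []
top jig [([412.0, 305.0], 0.85), ([357.0, 226.0], 0.73)]
top jig_corner [([339.0, 200.0], 0.76), ([395.0, 289.0], 0.59)]
top glue [([174.0, 135.0], 0.68)]
top disc [([232.0, 136.0], 0.96)]
top scissors [([329.0, 133.0], 0.76)]
side pale_block [([270.0, 135.0], 0.59), ([302.0, 127.0], 0.51)]
side dark_block [([347.0, 146.0], 0.65), ([272.0, 151.0], 0.36)]
side kit_box [([268.0, 145.0], 0.68)]
side jig [([184.0, 331.0], 0.97), ([273.0, 276.0], 0.86)]
side jig_corner [([199.0, 314.0], 0.97), ([303.0, 257.0], 0.8)]
side glue [([347.0, 147.0], 0.62)]
side disc [([353.0, 181.0], 0.79), ([346.0, 146.0], 0.62)]
side scissors [([373.0, 255.0], 0.63)]
```

View pics/top0.png

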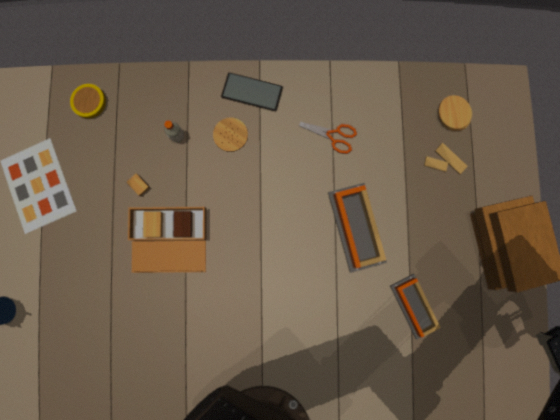

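View pics/side0.png

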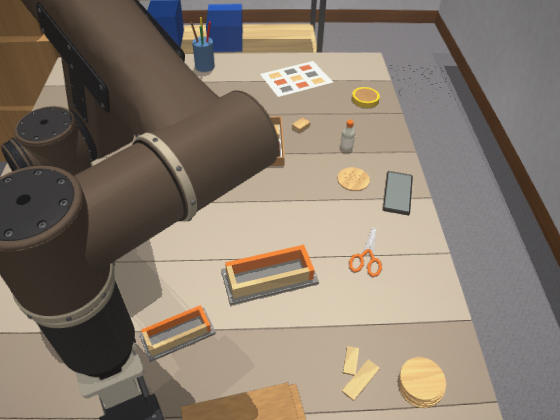

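```bash
cat > h.py <<'E'
from station import arm
import cv2,numpy as np
def cloud(f):
    h,w=f["range_z"].shape; v,u=np.mgrid[0:h,0:w].astype(np.float64)
    p=cv2.undistortPoints(np.stack([u.ravel(),v.ravel()],1)[:,None],f["mtx"],f["dist_coeffs"])[:,0]
    z=f["range_z"].ravel().astype(float)
    c=np.stack([p[:,0]*z,-p[:,1]*z,-z,np.ones_like(z)])
    return (f["pose"]@c)[:3].T.reshape(h,w,3)
def rect(p):
    (c,s,a)=cv2.minAreaRect((p[:,:2]*1000).astype(np.float32)); return np.round(c,1),np.round(s,1),round(a,1)
E
python3 - <<'E'
from h import *
f=np.load("top0.npz"); P=cloud(f); img=f["frame"]; hsv=cv2.cvtColor(img,cv2.COLOR_RGB2HSV)
print("cam",f["pose"][:3,3])
Z=P[:,:,2]; print("table z",np.median(Z[140:200,230:300]), Z[230,250])
def reg(n,u0,u1,v0,v1,z0,z1,extra=None):
    m=np.zeros(Z.shape,bool); m[v0:v1,u0:u1]=1; m&=(Z>z0)&(Z<z1)
    if extra is not None: m&=extra
    p=P[m]; print(n,len(p),np.round(np.median(p[:,2])*1000,1),rect(p))
H,S,V=cv2.split(hsv)
reg("box walls",120,215,200,242,.015,.06)
reg("pale",140,165,208,240,.02,.06,(S>90)&(V>110)&(H>12))
reg("dark",170,196,208,240,.02,.06,V<70)
reg("jig walls",325,395,175,275,.03,.07)
reg("orange jig",325,395,175,275,.03,.07,(H<10)&(S>180))
reg("ply jig",325,395,175,275,.03,.07,(H>=12)&(H<30))
reg("jig base",325,395,175,275,.006,.07)
reg("small jig",385,445,270,345,.03,.07)
for v in (215,224,233): print([tuple(hsv[v,u]) and (u,*map(int,hsv[v,u]),int(Z[v,u]*1000)) for u in range(126,214,4)])
for n,s in(("a",np.s_[180:290,110:230]),("b",np.s_[170:280,310:410])):
    cv2.imwrite(f"pics/c{n}.png",cv2.resize(np.ascontiguousarray(img[s][:,:,::-1]),None,fx=5,fy=5,interpolation=cv2.INTER_CUBIC))
E
```

```text
cam [ 0.44212087 -0.02148621  1.01193552]
table z -0.00029216860317715643 0.0026846662376600605
box walls 1531 27.2 (array([515.1, 229.4]), array([188.3,  81.1]), 89.8)
pale 510 27.1 (array([515. , 262.8]), array([77. , 60.5]), 0.3)
dark 177 26.5 (array([513.4, 181.9]), array([24.1, 58.8]), 88.6)
jig walls 1174 44.6 (array([ 502.1, -242.3]), array([189.9,  78.3]), 14.1)
orange jig 0 nan (array([0., 0.]), array([0., 0.]), 0.0)
ply jig 1061 44.8 (array([ 502.1, -242.5]), array([189.8,  78. ]), 14.1)
jig base 3031 12.0 (array([ 497.5, -242.7]), array([218.6,  98.2]), 14.6)
small jig 491 32.4 (array([ 301.8, -384.1]), array([136.1,  56.2]), 25.6)
[(126, 17, 83, 117, 1), (130, 14, 159, 80, 25), (134, 15, 69, 103, 2), (138, 20, 10, 160, 2), (142, 18, 27, 161, 6), (146, 17, 162, 162, 27), (150, 18, 154, 161, 26), (154, 19, 148, 162, 27), (158, 16, 158, 160, 25), (162, 16, 105, 75, 15), (166, 10, 5, 155, 6), (170, 45, 3, 157, 5), (174, 10, 139, 75, 29), (178, 12, 182, 73, 23), (182, 11, 174, 66, 25), (186, 11, 188, 65, 27), (190, 10, 173, 56, 29), (194, 17, 35, 130, 4), (198, 105, 3, 160, 4), (202, 10, 24, 159, 1), (206, 13, 105, 68, 1), (210, 15, 76, 121, 0)]
[(126, 15, 86, 122, -1), (130, 15, 163, 72, 23), (134, 17, 57, 111, 4), (138, 40, 5, 161, 0), (142, 18, 29, 159, 4), (146, 17, 157, 162, 26), (150, 18, 155, 163, 26), (154, 19, 153, 162, 23), (158, 17, 157, 161, 27), (162, 14, 90, 85, 11), (166, 26, 12, 155, 1), (170, 30, 6, 158, 2), (174, 10, 128, 82, 25), (178, 9, 178, 73, 25), (182, 11, 184, 65, 26), (186, 10, 183, 67, 27), (190, 10, 164, 56, 26), (194, 18, 34, 129, 6), (198, 30, 6, 159, 3), (202, 14, 54, 157, 2), (206, 14, 103, 67, 0), (210, 17, 75, 123, 0)]
[(126, 14, 84, 121, 0), (130, 14, 167, 64, 26), (134, 15, 38, 120, 5), (138, 90, 2, 160, 5), (142, 18, 36, 154, 0), (146, 17, 155, 163, 25), (150, 18, 154, 162, 25), (154, 20, 147, 163, 27), (158, 17, 158, 161, 26), (162, 16, 97, 79, 11), (166, 25, 10, 156, 2), (170, 12, 8, 159, 6), (174, 9, 151, 81, 27), (178, 11, 180, 75, 26), (182, 10, 176, 71, 25), (186, 10, 170, 69, 26), (190, 9, 170, 54, 26), (194, 14, 33, 130, 3), (198, 45, 3, 159, 4), (202, 13, 49, 157, 3), (206, 15, 103, 69, -2), (210, 17, 75, 122, 0)]
  return _methods._mean(a, axis=axis, dtype=dtype,
  ret = ret.dtype.type(ret / rcount)
```

View pics/ca.png

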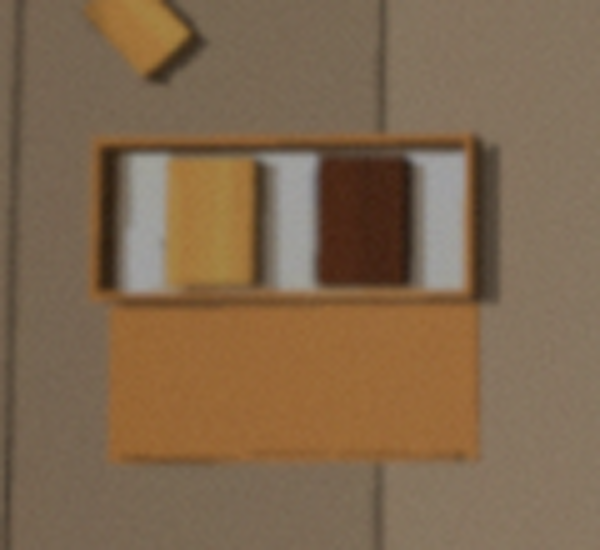

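View pics/cb.png

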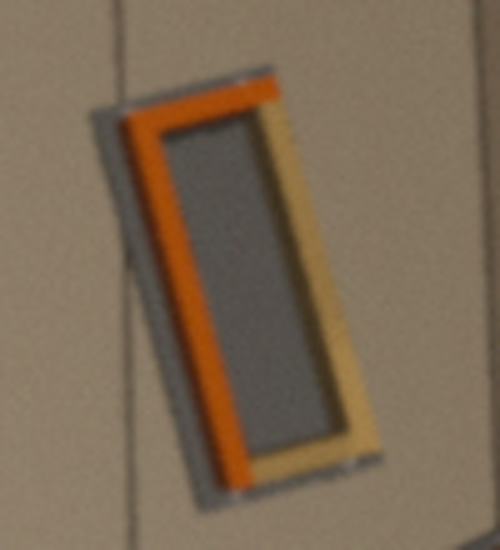

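```bash
cat >> h.py <<'E'
from scipy.spatial.transform import Rotation as Ro
def st(t=(0,0,0)):
    s=arm.get_state(); R=Ro.from_euler("xyz",s["ee_rot"]).as_matrix()
    j=R[:,1]; print("t",round(s["t"],2),"tcp",np.round(s["eef_pos"]*1000,1),"approach",np.round(R[:,0],3),"jaw yaw",round(float(np.degrees(np.arctan2(j[1],j[0]))),2),"F",np.round(s["force"],1),"w",round(s["width"]*1000,1),"q",np.round(s["q"],2))
E
python3 - <<'E'
from h import *
st()
f=np.load("top0.npz"); P=cloud(f); hsv=cv2.cvtColor(f["frame"],cv2.COLOR_RGB2HSV).astype(int)
# ray/plane at given z for subpixel colour outlines
def plane(uv,z):
    p=cv2.undistortPoints(np.array(uv,float)[:,None],f["mtx"],f["dist_coeffs"])[:,0]
    d=np.c_[p[:,0],-p[:,1],-np.ones(len(p))]@f["pose"][:3,:3].T; o=f["pose"][:3,3]
    return o+d*((z-o[2])/d[:,2])[:,None]
H,S,V=hsv[...,0],hsv[...,1],hsv[...,2]
def lab(m,seed):
    n,l=cv2.connectedComponents(m.astype(np.uint8)); m=l==l[seed[1],seed[0]]; v,u=np.nonzero(m)
    c=cv2.minAreaRect(np.stack([u,v],1).astype(np.float32)); return m,c
for n,m,seed in(("pale",(S>100)&(V>125)&(P[...,2]>.012),(152,224)),("dark",(V<100)&(S>110)&(P[...,2]>.012),(183,224))):
    m[:211]=0; m[238:]=0
    mm,c=lab(m,seed); box=cv2.boxPoints(c); print(n,mm.sum(),c); w=plane(box,.028)*1000; print(rect(w/1000))
# bright floor of box -> gaps
row=V[218:232].mean(0); print(np.round(row[128:212]).astype(int))
for u in (132,142.5,161.5,173.5,192.5,205): print(u, np.round(plane([(u,224)],.028)[0]*1000))
# jig wall tops, orange and ply
w=cv2.inRange(cv2.cvtColor(f["frame"],cv2.COLOR_RGB2HSV),(0,200,120),(14,255,255))>0
w[:170]=0;w[275:]=0;w[:,:325]=0;w[:,395:]=0; v,u=np.nonzero(w); print("orange",len(u),rect(plane(np.c_[u,v],.046)))
E
```

```text
t 0.9 tcp [ 280.6 -613.9  226.6] approach [ 0. -0. -1.] jaw yaw 114.57 F [ 0.4 -0.7  0.5] w 87.7 q [-0.85  0.36  0.01 -0.   -1.22 -0.29]
pale 429 ((151.5, 224.0), (26.0, 17.0), 90.0)
(array([513.9, 265.5]), array([64.9, 42.2]), 0.9)
dark 458 ((182.5, 223.5), (25.0, 17.0), 90.0)
(array([514.4, 189.1]), array([62. , 41.9]), 0.5)
[132 114  69  49  58  86 114 133 149 158 160 160 160 158 156 159 162 162
 162 162 162 162 162 162 162 162 162 162 161 161 161 152 121  80  80 103
 121 139 155 159 160 159 159 155 136 103  80  75  74  74  75  74  73  71
  68  66  68  69  68  68  70  68  55  50  77 111 130 151 159 159 159 160
 160 159 158 144 105  68  66  78  82  96 124 132]
132 [514. 314.  28.]
142.5 [514. 288.  28.]
161.5 [514. 241.  28.]
173.5 [513. 211.  28.]
192.5 [513. 164.  28.]
205 [512. 134.  28.]
orange 450 (array([ 506. , -212.3]), array([ 68. , 195.2]), 84.3)
```

```bash
A='.26 .977 0 0 0 -.164'
python3 -m inch '.26 .977 0 0 0 -.164;.26 .977 0 0 0 -.164;.26 .977 0 0 0 -.164;.26 .977 0 0 0 -.164;.26 .977 0 0 0 -.164;.26 .977 0 0 0 -.164;.26 .977 0 0 0 -.164;.26 .977 0 0 0 -.164;.26 .977 0 0 0 -.164;.26 .977 0 0 0 -.164;.26 .977 0 0 0 -.164;.26 .977 0 0 0 -.164' 0.57 20
python3 -m inch '.26 .977 0 0 0 -.164;.26 .977 0 0 0 -.164;.26 .977 0 0 0 -.164;.26 .977 0 0 0 -.164;.26 .977 0 0 0 -.164;.26 .977 0 0 0 -.164;.26 .977 0 0 0 -.164;.26 .977 0 0 0 -.164;.26 .977 0 0 0 -.164;.26 .977 0 0 0 -.164;.26 .977 0 0 0 -.164;.26 .977 0 0 0 -.164'
python3 -m inch '.26 .977 0 0 0 -.164;.26 .977 0 0 0 -.164;.26 .977 0 0 0 -.164;.26 .977 0 0 0 -.164;.26 .977 -.5 0 0 -.164;.26 .977 -1 0 0 -.164;0 0 -1 0 0 0;0 0 -.7 0 0 0;0 0 0 0 0 0'
python3 - <<'E'
from h import *
st()
for n in("top","side"):
    f=arm.grab_frame(n); np.savez(f"{n}1.npz",**{k:f[k] for k in("frame","range_z","mtx","dist_coeffs","pose")})
    cv2.imwrite(f"pics/{n}1.png",f["frame"][:,:,::-1])
im=cv2.imread("pics/side1.png")[60:230,200:400]; cv2.imwrite("pics/s1.png",cv2.resize(im,None,fx=3.5,fy=3.5,interpolation=cv2.INTER_CUBIC))
E
```

```text
t: 2.4
eef_pos: [0.3744, -0.2612, 0.2268]
ee_rot: [-0.48, 1.57, -0.224]
force: [0.9, -0.2, 0.9]
width: 0.0501
t: 3.9
eef_pos: [0.468, 0.0906, 0.2268]
ee_rot: [0.511, 1.57, 0.596]
force: [0.2, -0.3, 0.3]
width: 0.05
t: 5.03
eef_pos: [0.5138, 0.2648, 0.129]
ee_rot: [-2.385, 1.567, -2.385]
force: [-0.4, -0.7, -0.2]
width: 0.05
t 5.03 tcp [513.8 264.8 129. ] approach [-0.002 -0.002 -1.   ] jaw yaw 89.97 F [-0.4 -0.7 -0.2] w 50.0 q [ 0.81  0.28 -0.33 -0.   -0.96 -2.39]
```

View pics/s1.png

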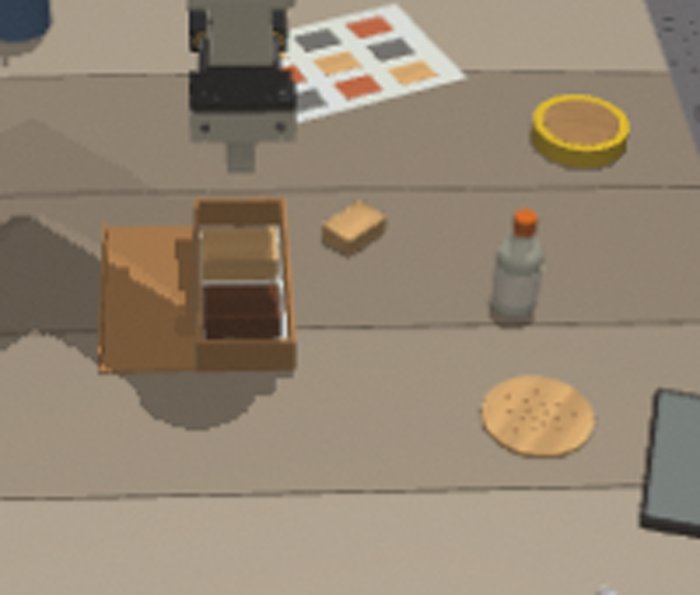

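Side view: the gripper (px ~240,150 in the crop) is over the pale block (240,255); the dark block (240,310) is nearer the camera. The gaps allow 56 mm opening.

```bash
python3 -m inch '0 0 -1 0 0 0;0 0 -1 0 0 0;0 0 -.6 0 0 0;0 0 -.4 0 0 0;0 0 -.4 0 0 0;0 0 -.3 0 0 0;0 0 -.2 0 0 0;0 0 -.17 0 0 0;0 0 0 0 0 0' 0.64
python3 -m inch '0 0 0 0 0 0;0 0 0 0 0 0;0 0 0 0 0 0;0 0 0 0 0 0;0 0 0 0 0 0' 0.4 20; python3 -c "from h import *;st()"
```

```text
t: 6.25
eef_pos: [0.5145, 0.2653, 0.0082]
ee_rot: [-2.339, 1.57, -2.34]
force: [0.0, -0.1, -0.3]
width: 0.0557
t: 6.88
eef_pos: [0.5148, 0.2656, 0.0088]
ee_rot: [0.667, 1.57, 0.666]
force: [0.1, 0.2, 2.5]
width: 0.0439
t 6.88 tcp [514.8 265.6   8.8] approach [ 0.  0. -1.] jaw yaw 89.97 F [0.1 0.2 2.5] w 43.9 q [ 0.81  0.43 -0.45  0.   -0.69 -2.39]
```

```bash
python3 -m inch '0 0 .3 0 0 0;0 0 .6 0 0 0;0 0 .9 0 0 0;0 0 .9 0 0 0;-.02 -.5 .3 0 0 .1;-.06 -.98 0 0 0 .3;-.06 -.98 0 0 0 .34;-.06 -.98 0 0 0 .34;-.06 -.98 0 0 0 .34;-.06 -.98 0 0 0 .34;-.06 -.98 0 0 0 .34;-.06 -.98 0 0 0 .34'
python3 -m inch '-.06 -.98 0 0 0 .3;0 -.49 -.5 0 0 .1;0 0 -.9 0 0 0;0 0 -.7 0 0 0;0 0 -.3 0 0 0;0 0 -.3 0 0 0;0 0 -.2 0 0 0;0 0 0 0 0 0'
python3 - <<'E'
from h import *
st()
f=arm.grab_frame("side"); im=f["frame"][90:290,150:400,::-1]; cv2.imwrite("pics/s2.png",cv2.resize(np.ascontiguousarray(im),None,fx=3,fy=3,interpolation=cv2.INTER_CUBIC))
E
```

```text
t: 8.38
eef_pos: [0.5002, 0.0427, 0.0979]
ee_rot: [-3.102, 1.569, -2.889]
force: [1.0, 0.3, -0.2]
width: 0.0438
t: 9.38
eef_pos: [0.4995, 0.0005, 0.0113]
ee_rot: [-3.042, 1.57, -2.795]
force: [0.3, -0.6, -0.2]
width: 0.0436
t 9.38 tcp [499.5   0.5  11.3] approach [-0. -0. -1.] jaw yaw 104.18 F [ 0.3 -0.6 -0.2] w 43.6 q [ 0.4   0.33 -0.63 -0.   -0.61 -1.72]
```

View pics/s2.png

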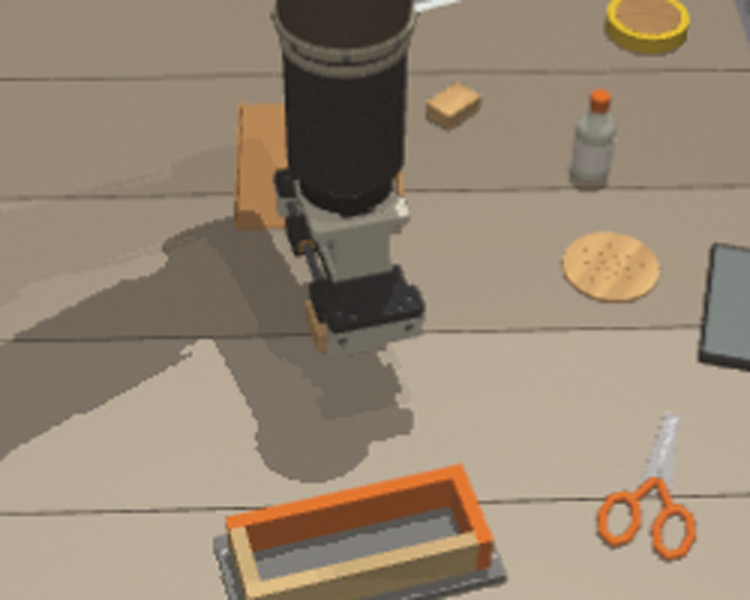

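The block is held (edge visible at ~315,325 in the crop) over free table; lower the last mm, release, lift, turn +90°.

```bash
python3 -m inch '0 0 -.08 0 0 0;0 0 -.06 0 0 0;0 0 -.05 0 0 0;0 0 0 0 0 0'
python3 -m inch '0 0 0 0 0 0;0 0 0 0 0 0;0 0 0 0 0 0' 0.62
python3 -m inch '0 0 .4 0 0 0;0 0 .8 0 0 .3;0 0 1 0 0 .7;0 0 0 0 0 1;0 0 0 0 0 1;0 0 0 0 0 1;0 0 0 0 0 1;0 0 0 0 0 1;0 0 0 0 0 1;0 0 0 0 0 1;0 0 0 0 0 1;0 0 0 0 0 1' 1
python3 -m inch '0 0 0 0 0 1;0 0 0 0 0 1;0 0 0 0 0 1;0 0 0 0 0 1;0 0 0 0 0 1;0 0 0 0 0 1;0 0 0 0 0 1;0 0 0 0 0 1;0 0 0 0 0 0'
python3 - <<'E'
from h import *
st()
f=arm.grab_frame("side"); P=cloud(f); hsv=cv2.cvtColor(f["frame"],cv2.COLOR_RGB2HSV)
for d in arm.masks_of(f,"pale_block"):
    p=P[d["mask"]]; q=p[p[:,2]>.018]; print(d["confidence"],np.round(np.median(p,0)*1000),rect(q) if len(q)>10 else 0)
im=f["frame"][90:290,150:400,::-1]; cv2.imwrite("pics/s3.png",cv2.resize(np.ascontiguousarray(im),None,fx=3,fy=3,interpolation=cv2.INTER_CUBIC))
E
```

```text
t: 9.93
eef_pos: [0.4995, 0.0005, 0.0057]
ee_rot: [-3.102, 1.571, -2.855]
force: [0.9, 0.8, -0.4]
width: 0.044
t: 10.3
eef_pos: [0.4997, 0.0005, 0.0058]
ee_rot: [0.051, 1.571, 0.299]
force: [0.2, -0.5, 0.7]
width: 0.0542
t: 11.8
eef_pos: [0.4998, 0.0006, 0.0727]
ee_rot: [-0.831, 1.57, 0.292]
force: [-0.2, 0.7, 0.4]
width: 0.0876
t: 12.92
eef_pos: [0.4998, 0.0006, 0.0725]
ee_rot: [-1.501, 1.57, 0.317]
force: [0.4, 0.7, 0.2]
width: 0.0876
t 12.93 tcp [499.8   0.6  72.5] approach [ 0.001  0.    -1.   ] jaw yaw -165.86 F [0.4 0.7 0.2] w 87.6 q [ 0.4   0.23 -0.57  0.   -0.77 -0.15]
0.66 [ 745. -199.    5.] 0
0.63 [499. -12.  22.] (array([ 507.9, -442.7]), array([ 69.8, 934.7]), 1.1)
0.63 [614. 299.  16.] (array([ 542.3, -294. ]), array([1238.5,   36.5]), 82.7)
```

View pics/s3.png

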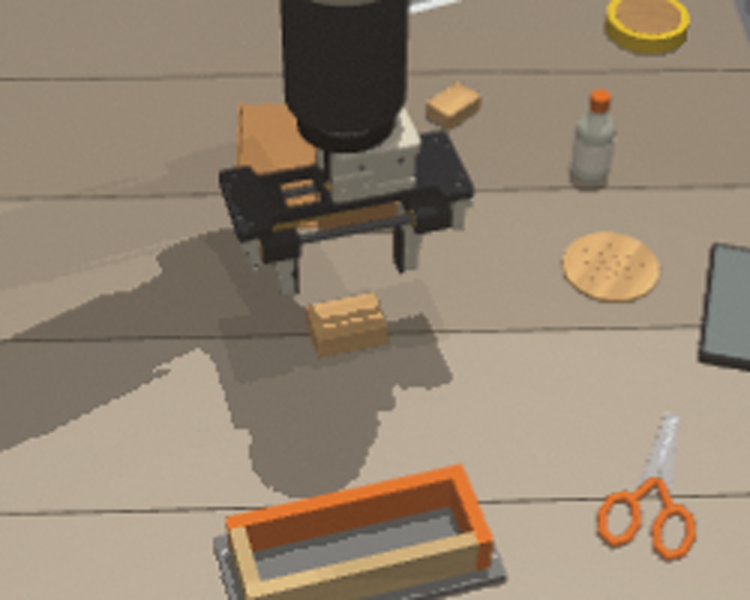

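The block lies flat at (347,325) in the crop, aligned under the jaws. Descend and grip by the ends.

```bash
python3 -m inch '0 0 -.8 0 0 0;0 0 -.6 0 0 0;0 0 -.4 0 0 0;0 0 -.25 0 0 0;0 0 -.2 0 0 0;0 0 0 0 0 0' 1
python3 -m inch '0 0 0 0 0 0;0 0 0 0 0 0;0 0 0 0 0 0;0 0 0 0 0 0;0 0 0 0 0 0;0 0 0 0 0 0' 0.6 20
python3 - <<'E'
from h import *
st()
# jig from top: depth walls+colour
f=np.load("top1.npz"); P=cloud(f); Z=P[...,2]
for lo in (.03,.035):
    m=np.zeros(Z.shape,bool); m[175:275,325:395]=1; m&=(Z>lo)&(Z<.06); print(m.sum(),rect(P[m]))
p=P[m]; 
# fit rect by orientation search: minimise spread
for a in np.arange(12,17,.5):
    t=np.radians(a); X=1000*(p[:,0]*np.cos(t)+p[:,1]*np.sin(t)); Y=1000*(-p[:,0]*np.sin(t)+p[:,1]*np.cos(t))
    g=lambda v:np.percentile(v,[1,99]); print(a,np.round(np.r_[g(X),g(Y)],1),np.round([np.ptp(g(X)),np.ptp(g(Y))],1))
E
```

```text
t: 13.78
eef_pos: [0.4996, 0.0005, 0.0041]
ee_rot: [1.762, 1.57, -2.704]
force: [-0.2, -0.3, 0.0]
width: 0.0877
t: 14.52
eef_pos: [0.4998, 0.0006, 0.0045]
ee_rot: [-1.58, 1.57, 0.238]
force: [-1.1, 1.2, 6.0]
width: 0.0641
t 14.53 tcp [499.8   0.6   4.5] approach [ 0.  0. -1.] jaw yaw -165.83 F [-1.1  1.2  6. ] w 64.1 q [ 0.4   0.34 -0.63  0.   -0.6  -0.15]
1173 (array([ 502.1, -242. ]), array([189.9,  78.3]), 14.6)
1105 (array([ 502.1, -242.1]), array([189.9,  78.1]), 14.6)
12.0 [ 347.3  534.7 -381.4 -302.7] [187.5  78.7]
12.5 [ 344.6  531.6 -384.6 -307.1] [187.1  77.5]
13.0 [ 341.7  528.5 -387.7 -311.4] [186.8  76.3]
13.5 [ 338.6  525.4 -391.3 -315.2] [186.9  76.1]
14.0 [ 335.4  522.4 -394.8 -318.4] [187.   76.3]
14.5 [ 332.3  519.3 -398.5 -321.6] [187.   76.9]
15.0 [ 329.2  516.2 -402.5 -324.7] [187.   77.8]
15.5 [ 326.   513.  -406.3 -327.8] [186.9  78.5]
16.0 [ 322.9  509.6 -410.5 -330.9] [186.7  79.6]
16.5 [ 319.7  506.4 -414.7 -333.9] [186.8  80.8]
```

Run:
```python
from h import *
for fn in("top0.npz","top1.npz"):
    f=np.load(fn); a=f["frame"].astype(float)
    def plane(uv,z):
        p=cv2.undistortPoints(np.array(uv,float)[:,None],f["mtx"],f["dist_coeffs"])[:,0]
        d=np.c_[p[:,0],-p[:,1],-np.ones(len(p))]@f["pose"][:3,:3].T; o=f["pose"][:3,3]
        return o+d*((z-o[2])/d[:,2])[:,None]
    sat=cv2.GaussianBlur(a[...,0]-a[...,2],(3,3),0)  # R-B: high on orange / ply
    L=[];Rr=[]
    for v in range(200,256):
        r=sat[v,330:395]; i=int(np.argmax(r[:45])); pk=r[i]; 
        j=i
        while r[j]>pk*.5: j+=1
        L.append((330+j-1+(r[j-1]-pk*.5)/(r[j-1]-r[j]),v))
        i2=j+4+int(np.argmax(r[j+4:])); pk=r[i2]; bg=22
        k=i2; th=(pk+np.median(r[-4:]))/2
        while k<63 and r[k]>th: k+=1
        Rr.append((330+k-1+(r[k-1]-th)/(r[k-1]-r[k]),v))
    for n,e in(("fence inner top",L),("ply outer top",Rr)):
        w=plane(e,.046)*1000; x,y=w[:,0],w[:,1]; c=np.polyfit(x,y,1)
        for _ in range(3):
            rs=y-np.polyval(c,x); k=abs(rs)<2; c=np.polyfit(x[k],y[k],1)
        print(n,"yaw",round(np.degrees(np.arctan(c[0])),2),"y at x=500:",round(np.polyval(c,500),1),k.sum(),"rms",round(rs[k].std(),2))
```

```text
fence inner top yaw 14.0 y at x=500: -217.1 56 rms 0.09
ply outer top yaw 14.06 y at x=500: -282.8 56 rms 0.2
fence inner top yaw 13.98 y at x=500: -217.1 56 rms 0.08
ply outer top yaw 14.03 y at x=500: -282.8 56 rms 0.16
```

```bash
python3 -m inch '0 0 .5 0 0 0;0 0 1 0 0 0;0 0 .85 0 0 0;.01 -.5 0 0 0 0;.01 -.9 0 0 0 -.03;.01 -.9 0 0 0 0;.01 -.9 0 0 0 0;.01 -.9 0 0 0 0;.01 -.9 0 0 0 0;.01 -.9 0 0 0 0;.01 -.9 0 0 0 0;0 -.9 0 0 0 0'
python3 -m inch '0 -.93 0 0 0 0;0 -.4 -.3 0 0 0;0 0 -.3 0 0 0;0 0 -.2 0 0 0;0 0 0 0 0 0'
python3 - <<'E'
from h import *
st()
f=arm.grab_frame("side"); im=f["frame"][180:340,170:380,::-1]; cv2.imwrite("pics/s4.png",cv2.resize(np.ascontiguousarray(im),None,fx=3.6,fy=3.6,interpolation=cv2.INTER_CUBIC))
E
```

```text
t: 16.02
eef_pos: [0.501, -0.2317, 0.0735]
ee_rot: [1.093, 1.569, 2.908]
force: [1.1, -0.2, -0.6]
width: 0.0639
t: 16.65
eef_pos: [0.5017, -0.2696, 0.0502]
ee_rot: [1.185, 1.57, 3.002]
force: [0.5, -0.3, -0.7]
width: 0.0637
t 16.65 tcp [ 501.7 -269.6   50.2] approach [-0.001  0.    -1.   ] jaw yaw -165.93 F [ 0.5 -0.3 -0.7] w 63.7 q [-0.15  0.36 -0.44  0.   -0.77  0.4 ]
```

View pics/s4.png

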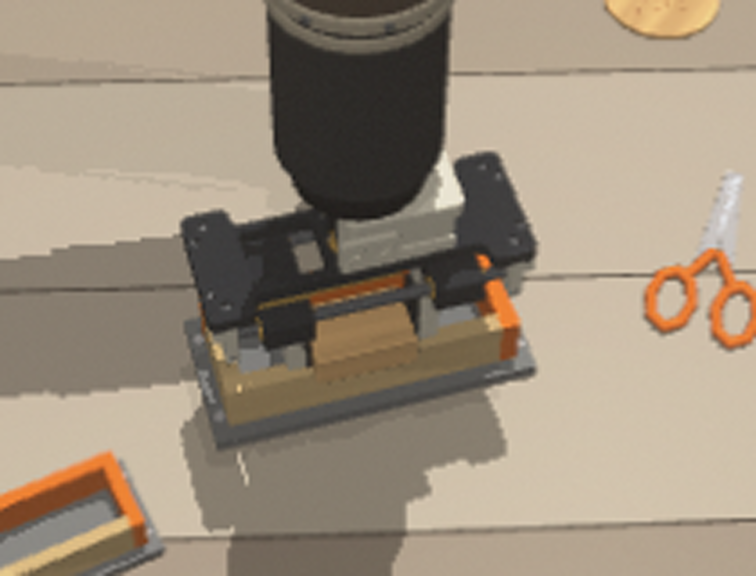

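I overshot by 26 mm in -y (a miscounted row): the block hovers over the plywood wall at (365,340), not touching (force 0.7 N). Rise 9 mm and correct.

```bash
python3 -m inch '0 0 .3 0 0 0;.01 .45 0 0 0 -.01;0 .42 0 0 0 0;0 0 0 0 0 0;0 0 -.15 0 0 0;0 0 -.12 0 0 0;0 0 -.1 0 0 0;0 0 0 0 0 0'
python3 -m inch '0 0 -.1 0 0 0;0 0 -.1 0 0 0;0 0 -.1 0 0 0;0 0 0 0 0 0'
python3 -c "from h import *;st()"
```

```text
t: 17.7
eef_pos: [0.502, -0.2444, 0.0482]
ee_rot: [1.221, 1.57, 3.035]
force: [-0.2, -0.1, -0.6]
width: 0.0639
t: 18.2
eef_pos: [0.5021, -0.2442, 0.0394]
ee_rot: [1.13, 1.57, 2.944]
force: [-0.3, -1.3, -0.5]
width: 0.0637
t 18.2 tcp [ 502.1 -244.2   39.4] approach [-0.  0. -1.] jaw yaw -166.04 F [-0.3 -1.3 -0.5] w 63.7 q [-0.1   0.36 -0.47 -0.   -0.74  0.35]
```

```bash
python3 -m inch '0 0 -.2 0 0 0;0 0 -.2 0 0 0;0 0 -.15 0 0 0;0 0 -.1 0 0 0;0 0 -.07 0 0 0;0 0 0 0 0 0'
python3 -m inch '-.008 .032 0 0 0 0;-.008 .032 0 0 0 0;0 0 0 0 0 0'
python3 -m inch '-.005 .02 0 0 0 0;0 0 0 0 0 0;0 0 0 0 0 0'
python3 -m inch '-.005 .02 0 0 0 0;0 0 0 0 0 0;0 0 0 0 0 0'
python3 -c "from h import *;st()"
```

```text
t: 18.95
eef_pos: [0.5023, -0.2443, 0.0179]
ee_rot: [1.251, 1.571, 3.066]
force: [-0.9, -0.4, -0.1]
width: 0.0638
t: 19.32
eef_pos: [0.5019, -0.2423, 0.0182]
ee_rot: [-1.881, 1.571, -0.066]
force: [0.4, 0.1, -0.3]
width: 0.0637
t: 19.7
eef_pos: [0.5017, -0.2418, 0.0181]
ee_rot: [-3.045, 1.571, -1.23]
force: [0.6, -0.0, -0.5]
width: 0.0638
t: 20.08
eef_pos: [0.5015, -0.2411, 0.0181]
ee_rot: [-0.375, 1.571, 1.439]
force: [0.2, -0.2, -0.3]
width: 0.0638
t 20.07 tcp [ 501.5 -241.1   18.1] approach [ 0.  0. -1.] jaw yaw -166.03 F [ 0.2 -0.2 -0.3] w 63.8 q [-0.1   0.39 -0.5  -0.   -0.69  0.34]
```

```bash
python3 -m inch '-.004 .017 0 0 0 0;0 0 0 0 0 0;0 0 0 0 0 0'
python3 -m inch '-.004 .017 0 0 0 0;0 0 0 0 0 0;0 0 0 0 0 0'
python3 -m inch '-.004 .017 0 0 0 0;0 0 0 0 0 0;0 0 0 0 0 0'
python3 -c "from h import *;st()"
```

```text
t: 20.45
eef_pos: [0.5014, -0.2407, 0.0181]
ee_rot: [-1.919, 1.571, -0.105]
force: [-0.5, 0.4, -0.9]
width: 0.0638
t: 20.82
eef_pos: [0.5013, -0.2401, 0.0181]
ee_rot: [-2.179, 1.571, -0.365]
force: [-0.3, 0.0, -0.4]
width: 0.0639
t: 21.2
eef_pos: [0.5012, -0.2397, 0.0181]
ee_rot: [2.262, 1.571, -2.206]
force: [-1.7, -0.1, -0.2]
width: 0.0638
t 21.2 tcp [ 501.2 -239.7   18.1] approach [-0. -0. -1.] jaw yaw -166.03 F [-1.7 -0.1 -0.2] w 63.8 q [-0.09  0.39 -0.5   0.   -0.68  0.34]
```

```bash
python3 -m inch '-.004 .017 0 0 0 0;0 0 0 0 0 0;0 0 0 0 0 0'
python3 -m inch '-.004 .017 0 0 0 0;0 0 0 0 0 0;0 0 0 0 0 0'
python3 -c "from h import *;st()"
```

```text
t: 21.58
eef_pos: [0.5012, -0.2393, 0.0181]
ee_rot: [-2.821, 1.571, -1.006]
force: [-0.2, -2.7, -1.6]
width: 0.0638
t: 21.95
eef_pos: [0.5012, -0.2393, 0.0181]
ee_rot: [-2.947, 1.57, -1.132]
force: [0.7, -6.8, -3.2]
width: 0.0643
t 21.95 tcp [ 501.2 -239.3   18.1] approach [ 0.    -0.001 -1.   ] jaw yaw -166.02 F [ 0.7 -6.8 -3.2] w 64.3 q [-0.09  0.39 -0.5   0.   -0.68  0.34]
```

Fence contact (6.8 N). Ease off a little, then lower to the bed in small steps.

```bash
python3 -m inch '.003 -.014 0 0 0 0;0 0 -.04 0 0 0;0 0 -.03 0 0 0;0 0 0 0 0 0'
python3 -m inch '0 0 -.02 0 0 0;0 0 0 0 0 0;0 0 0 0 0 0'
python3 -m inch '0 0 -.02 0 0 0;0 0 0 0 0 0;0 0 0 0 0 0'
python3 -c "from h import *;st()"
```

```text
t: 22.45
eef_pos: [0.5014, -0.2392, 0.0161]
ee_rot: [-2.196, 1.57, -0.381]
force: [1.4, -4.1, 0.3]
width: 0.0643
t: 22.82
eef_pos: [0.5014, -0.2392, 0.0155]
ee_rot: [-2.171, 1.57, -0.356]
force: [1.6, -4.4, 1.4]
width: 0.0638
t: 23.2
eef_pos: [0.5014, -0.2392, 0.0149]
ee_rot: [-2.16, 1.57, -0.345]
force: [0.2, -5.1, 1.0]
width: 0.064
t 23.2 tcp [ 501.4 -239.2   14.9] approach [ 0.001 -0.    -1.   ] jaw yaw -166.02 F [ 0.2 -5.1  1. ] w 64.0 q [-0.09  0.39 -0.5   0.   -0.68  0.34]
```

```bash
python3 -m inch '0 0 -.02 0 0 0;0 0 0 0 0 0;0 0 0 0 0 0'
python3 -m inch '0 0 -.02 0 0 0;0 0 0 0 0 0;0 0 0 0 0 0'
python3 -c "from h import *;st()"
```

```text
t: 23.58
eef_pos: [0.5014, -0.2392, 0.0143]
ee_rot: [-2.17, 1.57, -0.356]
force: [1.7, -4.8, 1.2]
width: 0.0641
t: 23.95
eef_pos: [0.5014, -0.2392, 0.014]
ee_rot: [-2.238, 1.57, -0.423]
force: [0.5, -5.8, 5.1]
width: 0.064
t 23.95 tcp [ 501.4 -239.2   14. ] approach [ 0.001 -0.    -1.   ] jaw yaw -166.01 F [ 0.5 -5.8  5.1] w 64.0 q [-0.09  0.4  -0.5   0.   -0.67  0.34]
```

Seated at fence on the bed. Slide 20 mm along the fence while gripped (leaves room behind for the push), checking force.

```bash
python3 -m inch '0 0 .01 0 0 0;.065 .016 0 0 0 0;.065 .016 0 0 0 0;.065 .016 0 0 0 0;0 0 0 0 0 0'
python3 -m inch '.09 .0225 0 0 0 0;.09 .0225 0 0 0 0;.09 .0225 0 0 0 0;0 0 0 0 0 0'
python3 -m inch '.09 .0225 0 0 0 0;.09 .0225 0 0 0 0;0 0 0 0 0 0;0 0 0 0 0 0'
python3 -c "from h import *;st()"
```

```text
t: 24.58
eef_pos: [0.5041, -0.2384, 0.0139]
ee_rot: [1.412, 1.566, -3.057]
force: [-8.3, -9.5, 9.1]
width: 0.0639
t: 25.08
eef_pos: [0.5125, -0.2363, 0.0138]
ee_rot: [1.413, 1.566, -3.056]
force: [-7.1, -9.8, 9.6]
width: 0.0637
t: 25.58
eef_pos: [0.5179, -0.235, 0.0139]
ee_rot: [1.425, 1.567, -3.044]
force: [-5.7, -9.2, 9.3]
width: 0.0638
t 25.57 tcp [ 517.9 -235.    13.9] approach [-0.004 -0.    -1.   ] jaw yaw -166.04 F [-5.7 -9.2  9.3] w 63.8 q [-0.08  0.41 -0.47  0.   -0.69  0.32]
```

```bash
python3 -m inch '0 0 0 0 0 0;0 0 0 0 0 0;0 0 0 0 0 0' 0.82
python3 -m inch '0 0 .2 0 0 0;0 0 .5 0 0 0;0 0 .8 0 0 0;0 0 .5 0 0 0;-.5 -.12 0 0 0 0;-.7 -.18 0 0 0 0;-.77 -.19 0 0 0 0;0 0 0 0 0 0'
python3 -m inch '0 0 0 0 0 0;0 0 0 0 0 0;0 0 0 0 0 0;0 0 0 0 0 0' 0
python3 - <<'E'
from h import *
st()
f=arm.grab_frame("side"); im=f["frame"][180:340,170:380,::-1]; cv2.imwrite("pics/s5.png",cv2.resize(np.ascontiguousarray(im),None,fx=3.6,fy=3.6,interpolation=cv2.INTER_CUBIC))
E
```

```text
t: 25.95
eef_pos: [0.5203, -0.2338, 0.0135]
ee_rot: [0.589, 1.57, 2.403]
force: [-0.3, 0.1, -0.3]
width: 0.0719
t: 26.95
eef_pos: [0.4578, -0.2492, 0.0731]
ee_rot: [1.008, 1.568, 2.821]
force: [0.3, -0.4, 0.4]
width: 0.0717
t: 27.45
eef_pos: [0.4615, -0.2488, 0.0737]
ee_rot: [1.207, 1.571, 3.022]
force: [-0.5, -0.2, -0.8]
width: 0.0374
t 27.45 tcp [ 461.5 -248.8   73.7] approach [-0.  0. -1.] jaw yaw -166.02 F [-0.5 -0.2 -0.8] w 37.4 q [-0.12  0.27 -0.51  0.   -0.79  0.36]
```

View pics/s5.png

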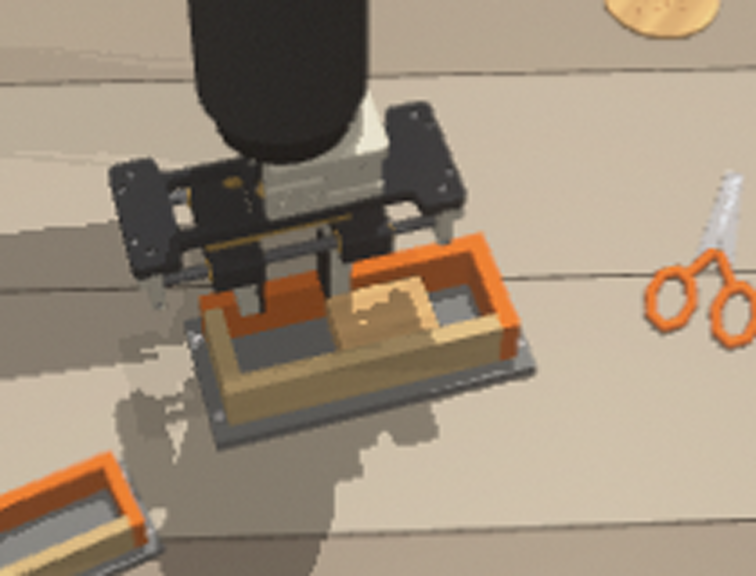

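The block lies along the fence at (380,310) in the crop, short of the stop. Lower the closed fingers behind it.

```bash
python3 -m inch '-.1 -.025 -.4 0 0 0;0 0 -.5 0 0 0;0 0 -.5 0 0 0;0 0 -.3 0 0 0;0 0 -.2 0 0 0;0 0 0 0 0 0' 0
python3 -m inch '.13 .0325 0 0 0 0;.13 .0325 0 0 0 0;.13 .0325 0 0 0 0;0 0 0 0 0 0'
python3 -m inch '.13 .0325 0 0 0 0;.13 .0325 0 0 0 0;.13 .0325 0 0 0 0;0 0 0 0 0 0'
python3 -c "from h import *;st()"
```

```text
t: 28.25
eef_pos: [0.4581, -0.2497, 0.0164]
ee_rot: [1.252, 1.57, 3.067]
force: [-0.2, -0.2, -0.0]
width: 0.0004
t: 28.75
eef_pos: [0.4705, -0.2466, 0.017]
ee_rot: [-1.975, 1.57, -0.161]
force: [1.0, -0.8, -0.1]
width: 0.0004
t: 29.25
eef_pos: [0.4821, -0.2438, 0.0168]
ee_rot: [-2.097, 1.571, -0.282]
force: [0.6, -0.4, 0.7]
width: 0.0005
t 29.25 tcp [ 482.1 -243.8   16.8] approach [ 0. -0. -1.] jaw yaw -166.02 F [ 0.6 -0.4  0.7] w 0.5 q [-0.11  0.37 -0.53  0.   -0.67  0.35]
```

```bash
python3 -m inch '.1 .025 0 0 0 0;.1 .025 0 0 0 0;.1 .025 0 0 0 0;0 0 0 0 0 0'
python3 -m inch '.05 .0125 0 0 0 0;.05 .0125 0 0 0 0;0 0 0 0 0 0'
python3 -m inch '.03 .0075 0 0 0 0;0 0 0 0 0 0;.03 .0075 0 0 0 0;0 0 0 0 0 0'
python3 -c "from h import *;st()"
```

```text
t: 29.75
eef_pos: [0.491, -0.2415, 0.0169]
ee_rot: [-2.107, 1.571, -0.293]
force: [-0.2, 0.8, -1.0]
width: 0.0007
t: 30.12
eef_pos: [0.4938, -0.2408, 0.0169]
ee_rot: [-2.119, 1.571, -0.304]
force: [-0.4, 0.4, -0.2]
width: 0.0004
t: 30.62
eef_pos: [0.4956, -0.2404, 0.0168]
ee_rot: [-2.017, 1.571, -0.202]
force: [0.2, -0.2, -0.0]
width: 0.0003
t 30.62 tcp [ 495.6 -240.4   16.8] approach [ 0. -0. -1.] jaw yaw -166.03 F [ 0.2 -0.2 -0. ] w 0.3 q [-0.1   0.39 -0.51  0.   -0.68  0.34]
```

```bash
python3 -m inch '.025 .006 0 0 0 0;0 0 0 0 0 0;.025 .006 0 0 0 0;0 0 0 0 0 0'
python3 -m inch '.025 .006 0 0 0 0;0 0 0 0 0 0;0 0 0 0 0 0'
python3 -m inch '.025 .006 0 0 0 0;0 0 0 0 0 0;0 0 0 0 0 0'
python3 -m inch '.025 .006 0 0 0 0;0 0 0 0 0 0;0 0 0 0 0 0'
```

```text
t: 31.12
eef_pos: [0.4971, -0.24, 0.0169]
ee_rot: [-1.75, 1.571, 0.065]
force: [1.0, -0.5, -0.4]
width: 0.0004
t: 31.5
eef_pos: [0.4979, -0.2398, 0.0169]
ee_rot: [-1.982, 1.571, -0.168]
force: [-0.6, -0.8, -0.3]
width: 0.0006
t: 31.88
eef_pos: [0.4985, -0.2396, 0.0169]
ee_rot: [-1.968, 1.571, -0.153]
force: [-0.7, 0.5, 0.4]
width: 0.0004
t: 32.25
eef_pos: [0.4993, -0.2395, 0.0169]
ee_rot: [-1.889, 1.571, -0.074]
force: [0.1, 0.3, -0.3]
width: 0.0005
```

Run:
```python
from h import *
st()
f=arm.grab_frame("top"); np.savez("top2.npz",**{k:f[k] for k in("frame","range_z","mtx","dist_coeffs","pose")})
f=arm.grab_frame("side"); im=f["frame"][230:310,210:330,::-1]; cv2.imwrite("pics/s6.png",cv2.resize(np.ascontiguousarray(im),None,fx=6,fy=6,interpolation=cv2.INTER_CUBIC))
```

```text
t 32.25 tcp [ 499.3 -239.5   16.9] approach [ 0. -0. -1.] jaw yaw -166.03 F [ 0.1  0.3 -0.3] w 0.5 q [-0.09  0.39 -0.5  -0.   -0.68  0.34]
```

View pics/s6.png

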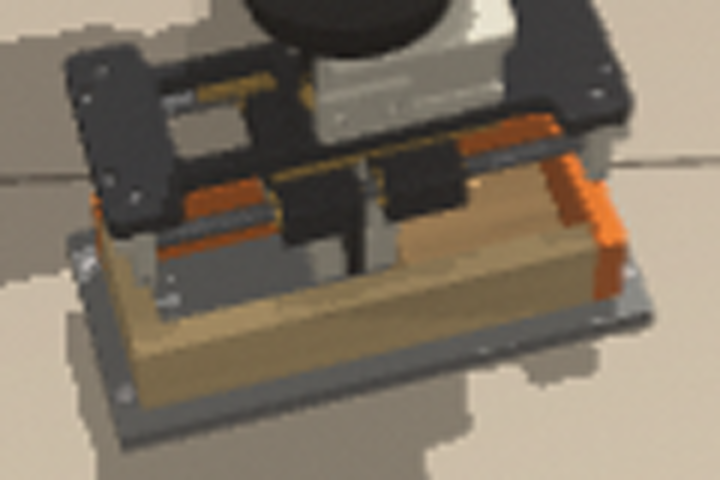

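The block's far end (≈570,200) is at or very near the stop; continue in 0.7 mm steps until force rises.

```bash
python3 -m inch '.025 .006 0 0 0 0;0 0 0 0 0 0;0 0 0 0 0 0'
python3 -m inch '.025 .006 0 0 0 0;0 0 0 0 0 0;0 0 0 0 0 0'
python3 -m inch '.025 .006 0 0 0 0;0 0 0 0 0 0;0 0 0 0 0 0'
```

```text
t: 32.72
eef_pos: [0.5, -0.2393, 0.0169]
ee_rot: [-2.207, 1.571, -0.392]
force: [-0.3, -0.1, 0.1]
width: 0.0004
t: 33.1
eef_pos: [0.5008, -0.2391, 0.0169]
ee_rot: [-1.969, 1.571, -0.154]
force: [-0.3, 0.0, 1.0]
width: 0.0005
t: 33.48
eef_pos: [0.5016, -0.2389, 0.0168]
ee_rot: [-1.922, 1.571, -0.108]
force: [-1.0, -0.8, 0.3]
width: 0.0003
```

```bash
python3 -m inch '.025 .006 0 0 0 0;0 0 0 0 0 0;0 0 0 0 0 0'
python3 -m inch '.025 .006 0 0 0 0;0 0 0 0 0 0;0 0 0 0 0 0'
python3 -m inch '.025 .006 0 0 0 0;0 0 0 0 0 0;0 0 0 0 0 0'
```

```text
t: 33.85
eef_pos: [0.5023, -0.2387, 0.0169]
ee_rot: [-1.808, 1.571, 0.007]
force: [-0.6, -0.1, -0.7]
width: 0.0008
t: 34.22
eef_pos: [0.5031, -0.2386, 0.0169]
ee_rot: [-1.923, 1.571, -0.109]
force: [0.1, 0.4, 0.7]
width: 0.0004
t: 34.6
eef_pos: [0.5038, -0.2384, 0.0169]
ee_rot: [-1.933, 1.571, -0.119]
force: [0.1, 0.4, 0.3]
width: 0.0001
```

```bash
python3 -m inch '.025 .006 0 0 0 0;0 0 0 0 0 0;.025 .006 0 0 0 0;0 0 0 0 0 0'
python3 -m inch '.025 .006 0 0 0 0;0 0 0 0 0 0;.025 .006 0 0 0 0;0 0 0 0 0 0'
python3 - <<'E'
from h import *
st()
f=arm.grab_frame("side"); P=cloud(f); im=f["frame"][230:310,210:330,::-1]; cv2.imwrite("pics/s7.png",cv2.resize(np.ascontiguousarray(im),None,fx=6,fy=6,interpolation=cv2.INTER_CUBIC))
E
```

```text
t: 35.1
eef_pos: [0.5045, -0.2382, 0.0168]
ee_rot: [1.324, 1.57, 3.139]
force: [-4.3, -2.7, 3.6]
width: 0.0004
t: 35.6
eef_pos: [0.5045, -0.2381, 0.0168]
ee_rot: [1.336, 1.567, -3.134]
force: [-8.9, -3.8, 5.9]
width: 0.0004
t 35.6 tcp [ 504.5 -238.1   16.8] approach [-0.004 -0.    -1.   ] jaw yaw -166.06 F [-8.9 -3.8  5.9] w 0.4 q [-0.09  0.4  -0.49  0.   -0.69  0.33]
```

View pics/s7.png

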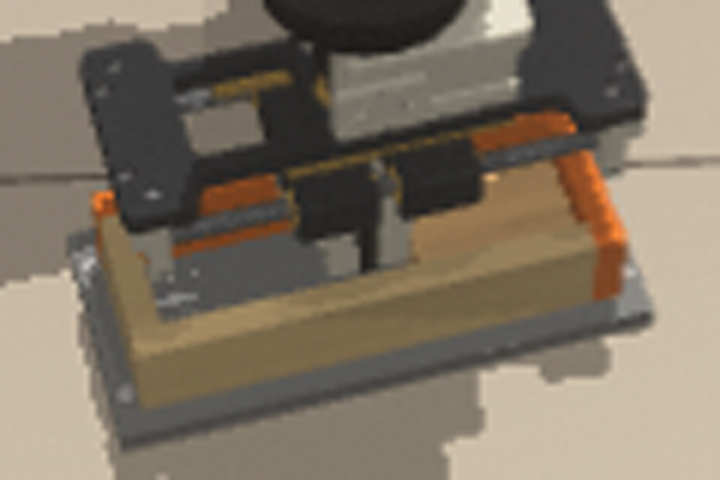

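Contact with the stop at ~10 N; no gap shows at (575,195). Back off, lift well clear, and check from above.

```bash
python3 -m inch '-.1 -.025 0 0 0 0;-.2 -.05 0 0 0 0;0 0 .5 0 0 0;0 0 1 0 0 0;-.5 .9 1 0 0 0;-.5 .9 1 0 0 0;-.5 .9 .5 0 0 0;0 .9 0 0 0 0;0 .9 0 0 0 0;0 .9 0 0 0 0;0 0 0 0 0 0'
python3 - <<'E'
from h import *
st()
f=arm.grab_frame("top"); P=cloud(f); a=f["frame"]
np.savez("top3.npz",**{k:f[k] for k in("frame","range_z","mtx","dist_coeffs","pose")})
t=np.radians(14.0); c=np.array([502.1,-243.4])
d=P[...,:2]*1000-c; X=d[...,0]*np.cos(t)+d[...,1]*np.sin(t); Y=-d[...,0]*np.sin(t)+d[...,1]*np.cos(t); Z=P[...,2]*1000
hsv=cv2.cvtColor(a,cv2.COLOR_RGB2HSV)
m=(abs(X)<81)&(abs(Y)<26)&(Z>26)&(Z<39)&(hsv[...,0]>12)
print(m.sum(),"X",np.percentile(X[m],[2,98]),"Y",np.percentile(Y[m],[2,98]),"z",np.median(Z[m]))
cv2.imwrite("pics/t3.png",cv2.resize(np.ascontiguousarray(a[175:275,320:400,::-1]),None,fx=6,fy=6,interpolation=cv2.INTER_CUBIC))
E
```

```text
t: 37.02
eef_pos: [0.4534, -0.0765, 0.1382]
ee_rot: [-1.572, 1.568, 0.246]
force: [-1.0, -0.8, 0.2]
width: 0.0002
t 37.02 tcp [453.4 -76.5 138.2] approach [ 0.002  0.001 -1.   ] jaw yaw -165.89 F [-1.  -0.8  0.2] w 0.2 q [ 0.26  0.08 -0.57  0.   -0.91 -0.02]
400 X [-64.05054878  79.53360614] Y [-25.62868385  20.47984063] z 32.94732752852192
```

View pics/t3.png

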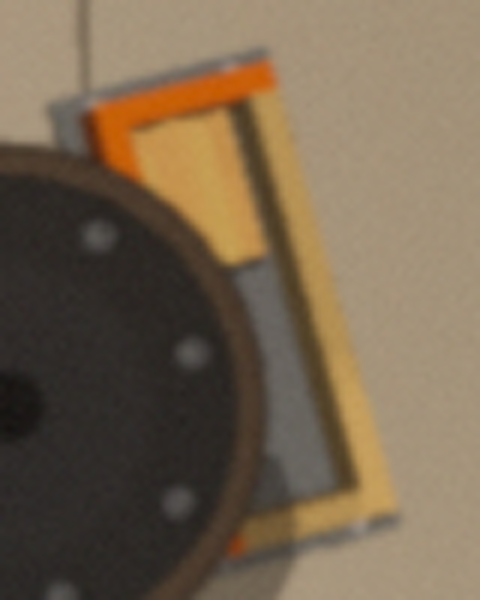

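The block sits in the orange corner (130,130), but the wrist hides part. Move further left and measure the edges.

```bash
python3 -m inch '0 .9 0 0 0 0;0 .9 0 0 0 0;0 .9 0 0 0 0;0 .9 0 0 0 0;0 0 0 0 0 0'
python3 - <<'E'
from h import *
st()
f=arm.grab_frame("top"); a=f["frame"].astype(float)
def plane(uv,z):
    p=cv2.undistortPoints(np.array(uv,float)[:,None],f["mtx"],f["dist_coeffs"])[:,0]
    d=np.c_[p[:,0],-p[:,1],-np.ones(len(p))]@f["pose"][:3,:3].T; o=f["pose"][:3,3]
    return o+d*((z-o[2])/d[:,2])[:,None]
g=cv2.GaussianBlur(a[...,1],(3,3),0) # green: block bright (~150+), shadow/grey/orange darker
m=np.zeros(g.shape,np.uint8); H=cv2.cvtColor(f["frame"],cv2.COLOR_RGB2HSV)
m=cv2.inRange(H,(14,90,150),(28,255,255)); m[:185]=0;m[230:]=0;m[:,:335]=0;m[:,366:]=0
n,l,s,_=cv2.connectedComponentsWithStats(m); k=l[205,353]; print("area",s[k])
v,u=np.nonzero(l==k); w=plane(np.c_[u,v],.034); print("block",rect(w))
for nm,op in(("right",max),("left",min)):
    e=[(op(u[v==r]),r) for r in range(v.min()+7,v.max()-7)]
    q=plane(e,.034)*1000; c=np.polyfit(q[:,0],q[:,1],1); print(nm,"yaw",np.degrees(np.arctan(c[0])),"y@540",np.polyval(c,540),"rms",np.std(q[:,1]-np.polyval(c,q[:,0])))
print("fence y@540",-217.1+40*np.tan(np.radians(14)))
cv2.imwrite("pics/t4.png",cv2.resize(np.ascontiguousarray(f["frame"][180:235,325:380,::-1]),None,fx=10,fy=10,interpolation=cv2.INTER_CUBIC))
E
```

```text
t: 37.7
eef_pos: [0.4533, 0.0309, 0.1375]
ee_rot: [-1.409, 1.57, 0.407]
force: [0.2, -0.5, -0.4]
width: 0.0007
t 37.7 tcp [453.3  30.9 137.5] approach [ 0.001  0.    -1.   ] jaw yaw -165.95 F [ 0.2 -0.5 -0.4] w 0.7 q [ 0.5   0.07 -0.58  0.   -0.91 -0.26]
area [338 193  26  30 465]
block (array([ 551.7, -222.7]), array([69.1, 49. ]), 14.1)
right yaw 13.946553210972708 y@540 -249.72717660952813 rms 0.7336780163532112
left yaw 8.27246697062242 y@540 -203.64665633953717 rms 1.7836909530668759
fence y@540 -207.12687988627277
```

Run:
```python
from h import *
f=arm.grab_frame("top"); a=f["frame"].astype(np.float32); M=f["mtx"]
T=np.linalg.inv(f["pose"])
def px(p):
    c=T@np.r_[p,1]; q=cv2.projectPoints(np.array([[c[0],-c[1],-c[2]]]),np.zeros(3),np.zeros(3),M,f["dist_coeffs"])[0].ravel(); return q
t=np.radians(14.); xj=np.array([np.cos(t),np.sin(t),0]); yj=np.array([-np.sin(t),np.cos(t),0]); o=np.array([.5021,-.2434,.034])
def prof(p,d,rng): return [tuple(int(v) for v in cv2.getRectSubPix(a,(1,1),tuple(map(float,px(p+d*s/1000))))[0,0]) for s in rng]
print("across fence at two x (y_j from 16 to 34 step 1.5), RGB")
for x in(28,60,): print(x,prof(o+xj*x/1000,yj,np.arange(16,34,1.5)))
print("trough bare x=-20",prof(o-xj*.02,yj,np.arange(16,34,1.5)))
print("to stop (x_j 72..92)");
for y in(-8,15): print(y,prof(o+yj*y/1000,xj,np.arange(72,92,1.5)))
print("rear end x_j 8..30",prof(o+yj*.004,xj,np.arange(8,30,1.5)))
print("right side y_j -14..-26",prof(o+xj*.045,yj,np.arange(-12,-28,-1.)))
```

```text
across fence at two x (y_j from 16 to 34 step 1.5), RGB
28 [(187, 143, 76), (186, 144, 76), (185, 143, 75), (186, 142, 73), (187, 136, 67), (186, 122, 53), (186, 109, 37), (186, 97, 22), (187, 91, 15), (187, 89, 12), (186, 90, 13), (180, 87, 13)]
60 [(187, 140, 75), (187, 141, 75), (186, 142, 74), (186, 140, 71), (186, 131, 63), (186, 120, 51), (186, 107, 35), (187, 98, 24), (188, 92, 14), (187, 91, 12), (186, 90, 12), (183, 89, 17)]
trough bare x=-20 [(100, 95, 89), (100, 95, 88), (104, 95, 88), (112, 95, 83), (123, 92, 72), (144, 92, 57), (166, 93, 40), (177, 93, 24), (184, 92, 13), (187, 90, 8), (185, 90, 9), (182, 89, 12)]
to stop (x_j 72..92)
-8 [(184, 139, 73), (184, 139, 74), (184, 138, 74), (181, 136, 72), (176, 131, 69), (162, 118, 61), (147, 101, 51), (135, 81, 37), (147, 77, 24), (169, 78, 14), (179, 82, 11), (186, 86, 10), (187, 88, 11), (186, 88, 13)]
15 [(186, 137, 73), (186, 137, 72), (185, 136, 72), (183, 134, 71), (181, 133, 70), (170, 124, 65), (153, 108, 56), (146, 91, 41), (147, 78, 27), (167, 83, 21), (180, 87, 16), (186, 89, 12), (188, 90, 12), (188, 91, 13)]
rear end x_j 8..30 [(101, 94, 91), (100, 94, 90), (100, 94, 89), (99, 93, 88), (97, 92, 86), (95, 86, 76), (94, 80, 64), (120, 95, 62), (145, 111, 63), (167, 128, 68), (179, 137, 72), (184, 142, 75), (186, 142, 75), (186, 142, 75), (186, 141, 75)]
right side y_j -14..-26 [(184, 136, 72), (182, 135, 72), (180, 134, 72), (171, 128, 71), (159, 120, 69), (147, 112, 67), (130, 100, 62), (113, 88, 58), (99, 79, 53), (89, 71, 47), (79, 63, 42), (77, 62, 41), (77, 62, 40), (79, 63, 40), (88, 69, 42), (97, 75, 45)]
```

```bash
python3 -c "
from h import *
st(); print(arm.job_done())"
```

```text
t 37.8 tcp [452.8  29.8 137.1] approach [ 0.  0. -1.] jaw yaw -166.02 F [ 0.5 -0.6 -0.6] w 0.3 q [ 0.5   0.07 -0.58  0.   -0.91 -0.26]
the job is handed in; nothing more can be done
None
```

The pale block is in the jig, against the orange end stop and flush along the side fence. The arm was clear of it when I handed the job in at about 38 s. No verdict came back.

I lifted the block out of the box by its long sides, set it on the table and regripped it by its ends. I lowered it into the trough, brought it against the side fence, then released it. Closed fingers pushed it along until it met the end stop. The highest force I read while it touched the jig was about 16 N.

**Final checks (top camera):**
- **Fence:** there is no gap at either end of the block.
- **Square:** the block's free long edge lies at 13.95°, against 14.0° for the jig. The fit to its fence-side edge gave 8°, with a poor fit because its colour runs into the orange. I discounted that fit.
- **End stop:** the block's rear end puts its front within about 1 mm of the stop. The stop shows a faint dark line that I took for the wall's shaded face.

**Problems:**
- A miscounted row took the block 26 mm too far, over the plywood wall. I corrected it with no contact force showing.
- The stop made contact about 5 mm later than I had calculated, probably because the fingertips are thinner than I assumed.
- The last enlarged picture was refused by the 12-picture limit, so the final checks are numeric.
- I did not re-measure the dark block, disc, scissors or glue bottle at the end. No unexpected contact showed in the force readings.

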